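# Close the tile row on the washroom shelf

### The job

Set the loose white-glazed tile down flat on the counter as the next tile of the fixed row: its short end butted flush against the row's free end with no gap, in line with the row, and let go of it. Its glazed face has just been sealed and is still tacky, so handle it by its edges only and never touch the face. Leave the other things where they are.

Things in the scene. Friction and masses are not known exactly. Their poses are not given: they have to be found in the camera images.
- tile: the loose tile, terracotta-coloured clay with a white glazed face up, lying flat on the counter: 110 mm long (its y axis), 50 mm wide (its x axis), 17 mm thick in all (clay 15 mm, then the face raised 2 mm). Origin at the centre of its underside, z up. The two ends are alike.
- tile_face: the tacky white glazed face of the loose tile, 98 x 38 mm and 2 mm thick on top of the clay, 6 mm in from every edge; same origin and axes as the tile. Not to be touched.
- row: the row, fixed to the counter: two tiles like the loose one laid end to end, 220 mm long, 50 mm wide, 17 mm thick. Origin on the counter under the middle of its free end (the end on the robot's right, -y), where the loose tile belongs; its y axis points from there along the row, away from the free place, x across the row, z up.
- cup: pale pink plastic cup, 76 mm wide, 95 mm tall, origin at the centre of its underside; leave alone
- pump_bottle: chunky brown glass bottle with a closed pump head, 72 mm wide, 155 mm tall, origin at the centre of its underside; leave alone
- tweezers: steel tweezers lying flat, about 105 mm long (x axis), 17 mm wide, 6 mm tall, origin under the middle; leave alone
- toothbrush: bamboo toothbrush lying on its back, 180 mm long (x axis, bristles at +x), 12 mm wide, up to 16 mm tall, origin under the middle; leave alone
- scrubber: grey hard silicone scrubber with nubs, 85 x 60 mm, 21 mm tall, origin at the centre of its underside; leave alone
- jar: small glass jar with a steel lid, 60 mm wide, 75 mm tall, origin at the centre of its underside; leave alone
Not all that is in view belongs to the job. Leave any red look-alike of the tile alone.

How it is judged:
At the end, for the whole second after the job is handed in: The loose tile lies flat on the counter, face up and at rest, its end against the row's free end: gap under 3 mm, sides in line within 5 mm, turned less than 0.06 rad (3.4 degrees) from the row; either end of the tile may meet the row (y of tile in the frame of row between -0.058 and -0.05 m and x of tile in the frame of row between -0.005 and 0.005 m and angle between the y axis of tile and the y axis of row, either way round below 0.06 rad and angle between tile's own z axis and vertical below 0.06 rad and height (world z) of tile below 0.003 m and linear speed of tile below 0.01 m/s); the robot touches nothing.
It fails at once if the fingers or the arm touched the tacky face (contact force between tile_face and the fingers above 0.5 N or contact force between tile_face and the arm above 0.5 N).
It fails at once if another thing on the counter was moved by more than 30 mm (distance of any of cup, pump_bottle, tweezers, toothbrush, scrubber, jar from where it was at the start of the episode above 0.03 m).
It also fails if it takes over 35 s, if anything falls off the work surface, if the arm or the gripper's body presses on something with over 40 N, if the wrist force passes 120 N, or if a joint passes its speed limit or range.

### The arm

A 6-joint arm with a two-finger parallel gripper is mounted at the origin on the work surface. World frame = base frame: x ahead of the robot, y to its left, z up, the work surface at z = 0. Lengths are in m, angles in rad, forces in N, time in s.
With the tool pointing down it reaches from about 0.3 to 0.75 m from the base axis. Payload 8.5 kg.
Tool frame: the origin (TCP) lies midway between the tips of the shut fingers; the grasp point (between the pads) lies 19 mm behind it; z points along the fingers, y is the line along which they close (so a half turn about z gives the same grasp; the last joint's range is limited). The gripper opens to 88 mm and grips with 3 to 60 N. Pads are 18 mm wide; open, the fingers measure 123 mm over their backs; the gripper's body (75 mm by 187 mm) begins 45 mm behind the grasp point.
Start: joints at [-1.432, 0.381, 1.297, -0, 1.464, -0.215], TCP at [0.191, -0.516, 0.239] pointing down, gripper open.
Joint ranges: [-3.11, 3.11], [-0.89, 2.33], [0.22, 2.48], [-1.42, 4.56], [0.17, 2.85], [-2.88, 2.88]. Speed limits (rad/s): [2.39, 2.39, 3.14, 3.14, 3.14, 3.14].

### API

Orientations are given as a unit quaternion [x, y, z, w].
In Python, from bench import r gives the robot as it stands.
- The arm moves only by the tool apply_moves, never from a script. Its argument "rows" is a list of rows, each a list of 3 entries, a list of its own where there are three numbers: the shift along the tool's x, y, z each as a share of 0.03 m, from -1 to 1, then the turn, a rotation vector about the tool's x, y, z each as a share of 5 degrees, from -1 to 1, then the finger opening in mm, from 0 to 88.1. In form: [[[dx, dy, dz], [wx, wy, wz], claw], ...]. A call has 1 to 5 rows; each row shifts and turns the commanded pose from where the row before left it, along the tool's axes as they then stand; what a row does not reach is not made up. A row lasts 1/12 s, in which the tool goes at most 41.7 mm and 7.16 degrees, less where a joint would pass 70% of its speed; a pose out of reach is approached as far as the arm can. A call with a number of a shift or a turn outside -1 to 1 is refused whole. A call with a gripper value outside its range is refused whole. The fingers move at their own pace and stop on an object; the grip force is fixed at half the most. Time passes only in rows, so rows that do not move let the fingers close. It gives the time, the measured TCP pose, the force, the opening and the grip force at its end, in the units of the state.
- r.read_state(): the state, without advancing time (a new reading comes with each control period).
- r.get_image(name): name is "side" or "top" or "wrist"; returns a dict with "color" (420x560x3 uint8, blue, green, red), "fx", "fy", "cx", "cy" (pixels), "rvec" (rotation vector, rad) and "tvec" (3), from world to camera coordinates, as OpenCV has them; the wrist camera has in their place "hand_eye" (4x4, takes a point from camera to tool coordinates, whose origin is the TCP and whose axes are the flange's). Camera axes: x right, y down, z forward; pixel columns grow to the right and rows downward; lengths in m; the calibration is good to about 2 mm. A picture is of the moment at which its call begins: read the wrist's pose just before it. There is no depth.
- r.hand_in(): hands the job in; it is judged then, once.
The state is a dict: "time_s": time; "joints": joint angles; "joint_vel": joint speeds; "effort": joint torques, N m; "position": TCP position; "tool_rot": TCP orientation; "wrist_force": force on the tool from outside, world axes, zero at the start; "ft_torque": the same for the moment, N m; "gripper_width": finger opening in m; "grasp_force": force on a finger pad.
Only numpy, scipy, OpenCV 4.12 (cv2) and the standard library are available. Lean on these libraries where they do the work, as an engineer would, in place of code of your own. Each camera call takes 0.05 s, during which the arm holds its last target. There are 200 camera calls.

## Working session

There is one attempt and no reset: what is moved stays moved. The work goes in short steps, Python scripts to look and compute and a tool call to move; the robot and the scene stay as the last step left them, time stands still between calls to the robot, and variables do not carry over. Pictures are saved under pics/ and viewed, at most 10 in all, crops included, and the job is handed in when it is done.

Besides the shell and the picture viewer there is one more tool, called after ">>>" as name(argument=value, ...) on one line, values as JSON. apply_moves: Moves the arm, as the interface text tells. Shift numbers are shares of 0.03 m and turn numbers shares of 5 degrees, none past 1 either way. Its arguments: {"type":"object","properties":{"rows":{"type":"array"}},"required":["rows"]}

```bash
mkdir -p pics; ls; python3 - <<'E'
from bench import r
import cv2,pickle
d={}
for n in("top","side","wrist"):
    d[n]=r.get_image(n); cv2.imwrite(f"pics/{n}0.png",d[n]["color"])
pickle.dump(d,open("d0.pkl","wb"))
s=r.read_state(); print(s["time_s"],s["position"],s["tool_rot"],s["gripper_width"])
E
```

```text
pics
0.15 [ 0.1905169  -0.51573809  0.23830792] [ 9.84395448e-01  1.75969693e-01  2.01397374e-05 -5.19195129e-04] 0.08819096095623612
```

View pics/top0.png

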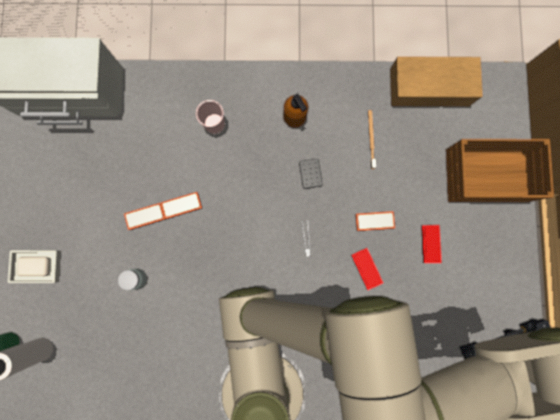

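View pics/side0.png

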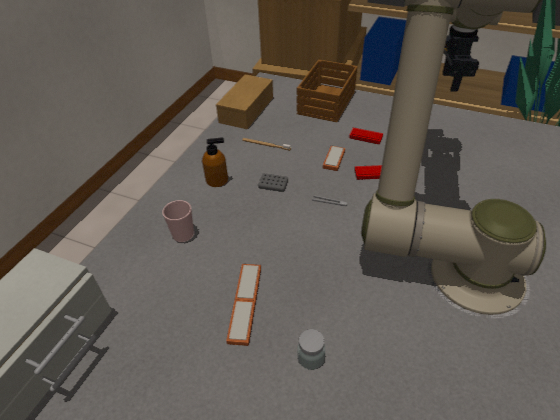

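The top view shows these candidates:
- a white-faced terracotta tile at (375,221), which is the loose one
- red look-alikes at (367,269) and (431,244)
- the fixed row tiles at (145,216) and (181,204), with the free end near (201,201)
- a soap dish at (33,267)

I choose (375,221) and will check it in a crop while measuring.

```bash
cat > h.py <<'E'
import numpy as np,cv2
from scipy.spatial.transform import Rotation as R
def K(d): return np.array([[d["fx"],0,d["cx"]],[0,d["fy"],d["cy"]],[0,0,1.]])
def cam(d,s=None):
    "camera->world rotation, centre"
    if "rvec" in d and d["rvec"] is not None:
        Rw=R.from_rotvec(np.ravel(d["rvec"])).as_matrix(); return Rw.T,-Rw.T@np.ravel(d["tvec"])
    H=np.array(d["hand_eye"]); Rt=R.from_quat(s["tool_rot"]).as_matrix()
    return Rt@H[:3,:3],Rt@H[:3,3]+np.array(s["position"])
def toplane(d,px,z,s=None):
    Rc,c=cam(d,s); px=np.atleast_2d(px).astype(float)
    v=np.c_[px,np.ones(len(px))]@np.linalg.inv(K(d)).T@Rc.T
    return c+v*((z-c[2])/v[:,2])[:,None]
def project(d,P,s=None):
    Rc,c=cam(d,s); q=(np.atleast_2d(P)-c)@Rc@K(d).T; return q[:,:2]/q[:,2:]
def rect(d,mask,z,s=None):
    "min-area rect of the mask's contour on plane z: centre, long, short, long-axis angle"
    cs,_=cv2.findContours(mask.astype(np.uint8),cv2.RETR_EXTERNAL,cv2.CHAIN_APPROX_NONE)
    out=[]
    for c in cs:
        if cv2.contourArea(c)<60: continue
        p=toplane(d,c[:,0,:],z,s)[:,:2]
        (cx,cy),_,_=r0=cv2.minAreaRect((p*1000).astype(np.float32)); b=cv2.boxPoints(r0)
        e=b[1]-b[0],b[2]-b[1]; L=max(e,key=np.linalg.norm); S=min(e,key=np.linalg.norm)
        out.append((c[:,0].mean(0).round(1),round(cx,1),round(cy,1),np.linalg.norm(L).round(1),np.linalg.norm(S).round(1),(np.degrees(np.arctan2(L[1],L[0]))%180).round(2)))
    return out
def white(im):
    h=cv2.cvtColor(im,cv2.COLOR_BGR2HSV); return (h[...,1]<70)&(h[...,2]>165)
E
python3 - <<'E'
from h import *; import pickle
d=pickle.load(open("d0.pkl","rb")); t=d["top"]; im=t["color"]
for o in rect(t,white(im),.017): print(*o)
print(im[221,375],im[221,357:362].tolist())
print(d["wrist"]["hand_eye"],d["wrist"]["fx"])
a=cv2.resize(im[195:300,335:460],None,fx=4,fy=4,interpolation=2); b=cv2.resize(d["wrist"]["color"],(280,210)); a[-210:,-200:]=b[:,:200]*0+a[-210:,-200:]
cv2.imwrite("pics/c.png",a)
E
```

```text
[541.4 417.7] -60.6 -762.1 106.8 15.4 98.45
[388.3 408.9] -37.8 -339.6 160.5 66.2 97.32
[480.3 401.9] -27.3 -596.9 206.3 89.8 109.44
[225.8 393.3] 9.2 103.3 141.9 38.4 7.38
[294.4 388.7] 19.6 -90.6 158.6 50.1 8.27
[  5.1 365.8] 78.5 709.9 72.1 30.2 4.28
[532.1 370.8] 41.0 -747.3 184.4 174.6 97.71
[252.7 367.8] 77.3 28.2 134.8 98.1 8.35
[377.7 353.8] 110.0 -319.7 222.9 171.2 7.64
[238.9 317.6] 209.9 63.6 117.5 84.8 1.9
[126.8 279.8] 313.6 385.1 56.1 50.8 2.24
[ 31.4 266.5] 350.9 657.2 134.4 92.6 90.09
[375.1 220.5] 483.5 -321.4 98.7 38.3 93.96
[143.6 215.9] 495.9 344.7 98.2 38.2 107.07
[180.7 204.7] 528.1 239.5 99.2 39.2 107.14
[209.  112.6] 803.0 163.4 82.8 82.6 90.93
[48.  95.2] 853.1 639.9 287.3 15.4 90.24
[260.8  33.5] 1016.0 -48.8 1707.2 284.8 90.31
[225 237 241] [[87, 125, 211], [145, 173, 222], [199, 221, 229], [227, 238, 240], [229, 241, 244]]
[[-2.79626370e-04 -9.54759364e-01 -2.97379352e-01  7.76677918e-02]
 [ 9.99999768e-01 -8.20407698e-05 -6.76903457e-04 -1.59187442e-05]
 [ 6.21882683e-04 -2.97379472e-01  9.54759165e-01 -1.46664337e-01]
 [ 0.00000000e+00  0.00000000e+00  0.00000000e+00  1.00000000e+00]] 294.9198686103649
```

View pics/c.png

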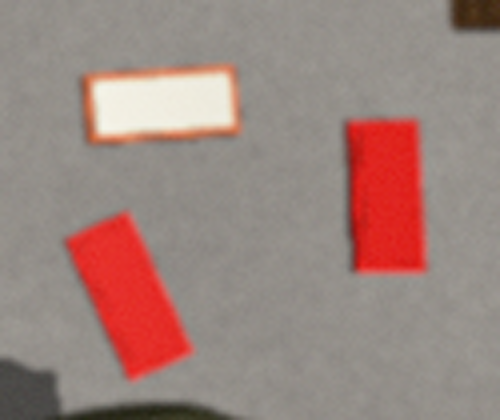

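The crop confirms it: the white-faced, terracotta-edged tile is at top (375,221), and the red ones are plain. I'll turn the tool first, then shift over the tile.

>>> apply_moves(rows=[[[0,0,0],[0,0,-1],88],[[0,0,0],[0,0,-1],88],[[0,0,0],[0,0,-1],88],[[0,0,0],[0,0,-1],88],[[0,0,0],[0,0,-1],88]])

```text
time_s: 0.57
position: [0.1905, -0.5158, 0.2385]
tool_rot: [0.922, 0.387, 0.0, -0.0]
wrist_force: [-0.2, -0.2, 0.6]
gripper_width: 0.0879
grasp_force: 0.0
```

>>> apply_moves(rows=[[[0,0,0],[0,0,-1],88],[[0,0,0],[0,0,-1],88],[[0,0,0],[0,0,-1],88],[[0,0,0],[0,0,-1],88],[[0,0,0],[0,0,-1],88]])

```text
time_s: 0.98
position: [0.1905, -0.5158, 0.2385]
tool_rot: [0.817, 0.577, 0.0, -0.0]
wrist_force: [-0.3, 1.0, 0.9]
gripper_width: 0.0883
grasp_force: 0.0
```

>>> apply_moves(rows=[[[0,0,0],[0,0,-1],88],[[0,0,0],[0,0,-1],88],[[0,0,0],[0,0,-1],88],[[0,0,0],[0,0,-1],88],[[0,0,0],[0,0,-0.76],88]])

```text
time_s: 1.4
position: [0.1906, -0.5158, 0.2385]
tool_rot: [0.68, 0.733, 0.0, -0.0]
wrist_force: [-0.7, 0.3, 0.6]
gripper_width: 0.0881
grasp_force: 0.0
```

>>> apply_moves(rows=[[[0.38,0.68,0.17],[0,0,0],88],[[0.38,0.68,0.17],[0,0,0],88],[[0.38,0.68,0.17],[0,0,0],88],[[0.38,0.68,0.17],[0,0,0],88],[[0.38,0.68,0.17],[0,0,0],88]])

```text
time_s: 1.82
position: [0.289, -0.451, 0.2128]
tool_rot: [0.682, 0.732, 0.0, -0.0]
wrist_force: [-0.0, -1.6, -0.2]
gripper_width: 0.0878
grasp_force: 0.0
```

>>> apply_moves(rows=[[[0.38,0.68,0.17],[0,0,0],88],[[0.38,0.68,0.17],[0,0,0],88],[[0.38,0.68,0.17],[0,0,0],88],[[0.38,0.68,0.17],[0,0,0],88],[[0.38,0.68,0.17],[0,0,0],88]])

```text
time_s: 2.23
position: [0.3868, -0.3869, 0.1873]
tool_rot: [0.682, 0.732, 0.0, -0.0]
wrist_force: [-0.0, 0.2, -0.3]
gripper_width: 0.088
grasp_force: 0.0
```

>>> apply_moves(rows=[[[0.38,0.68,0.17],[0,0,0],88],[[0.38,0.68,0.17],[0,0,0],88],[[0.38,0.68,0.17],[0,0,0],88],[[0.38,0.68,0.17],[0,0,0],88],[[0.38,0.68,0.17],[0,0,0],88]])

```text
time_s: 2.65
position: [0.4845, -0.3228, 0.1618]
tool_rot: [0.682, 0.732, 0.0, -0.0]
wrist_force: [0.4, -0.3, 0.3]
gripper_width: 0.0878
grasp_force: 0.0
```

```bash
cat >> h.py <<'E'
def look(r,name):
    s=r.read_state(); d=r.get_image("wrist"); cv2.imwrite(f"pics/{name}.png",d["color"])
    print(s["time_s"],np.round(s["position"],4),"yaw tool y",tilt(s),s["gripper_width"],s["grasp_force"],np.round(s["wrist_force"],1))
    for o in rect(d,white(d["color"]),.017,s): print(*o)
    return s,d
def tilt(s):
    M=R.from_quat(s["tool_rot"]).as_matrix(); return np.degrees(np.arctan2(M[1,1],M[0,1])).round(2),M[:,2].round(4)
def togo(s,x,y,z,yaw):
    "remaining shift in tool axes (units of 30 mm) and turn about tool z (units of 5 deg)"
    M=R.from_quat(s["tool_rot"]).as_matrix(); v=M.T@(np.array([x,y,z])-s["position"])/.03
    print("togo",v.round(3),"turn",round(-(yaw-tilt(s)[0])/5,3))
E
python3 - <<'E'
from h import *; from bench import r
s,d=look(r,"w1"); togo(s,.4835,-.3214,.16,4)
E
```

```text
2.65 [ 0.4845 -0.3228  0.1618] yaw tool y (np.float64(4.07), array([-4.e-04,  4.e-04, -1.e+00])) 0.08777277591808318 0.0 [ 0.4 -0.3  0.3]
[442.3 208.6] 654.2 -322.5 28.1 11.9 4.06
togo [ 0.048 -0.029  0.059] turn 0.014
```

View pics/w1.png

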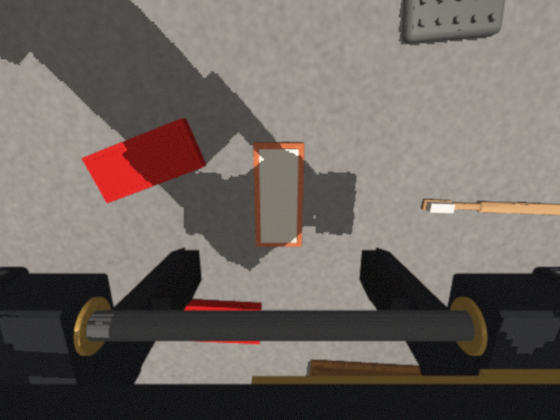

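The wrist view shows the loose tile partly in the arm's shadow, at about (279,194), centred between the fingers. I'll measure it by its terracotta rim.

```bash
cat >> h.py <<'E'
def rim(im,x0,x1,y0,y1):
    h=cv2.cvtColor(im,cv2.COLOR_BGR2HSV); m=(h[...,0]>3)&(h[...,0]<18)&(h[...,1]>110)&(h[...,2]>50)
    k=np.zeros(m.shape,np.uint8); k[y0:y1,x0:x1]=m[y0:y1,x0:x1]; return k
E
python3 - <<'E'
from h import *; from bench import r
s=r.read_state(); d=r.get_image("wrist")
for o in rect(d,rim(d["color"],248,310,136,252),.015,s): print(*o)
E
```

```text
[275.8 196. ] 483.1 -322.4 109.2 49.7 94.06
```

>>> apply_moves(rows=[[[0.02,-0.05,0.6],[0,0,0],88],[[0,0,0.6],[0,0,0],88],[[0,0,0.6],[0,0,0],88],[[0,0,0.6],[0,0,0],88],[[0,0,0.6],[0,0,0],88]])

```text
time_s: 3.17
position: [0.4814, -0.3237, 0.0716]
tool_rot: [0.682, 0.732, -0.0, 0.0]
wrist_force: [-0.7, -0.6, 0.1]
gripper_width: 0.0881
grasp_force: 0.0
```

>>> apply_moves(rows=[[[0,0,0.6],[0,0,0],88],[[0,0,0.6],[0,0,0],88],[[0,0,0.5],[0,0,0],88],[[0,0,0.4],[0,0,0],88],[[0,0,0.15],[0,0,0],88]])

```text
time_s: 3.58
position: [0.481, -0.3232, 0.0032]
tool_rot: [0.682, 0.732, -0.0, -0.001]
wrist_force: [-0.3, -0.9, -0.3]
gripper_width: 0.088
grasp_force: 0.0
```

```bash
python3 - <<'E'
from h import *; from bench import r
s,d=look(r,"w2")
E
```

```text
3.5833 [ 0.481  -0.3232  0.0032] yaw tool y (np.float64(4.04), array([-0.002 ,  0.0018, -1.    ])) 0.08798264809432665 0.0 [-0.3 -0.9 -0.3]
[328.2 364.3] 512.1 -373.6 102.9 25.3 7.53
[309.3 351.4] 499.4 -366.5 11.7 9.5 4.14
[182.6 370.5] 430.7 -380.8 56.6 28.0 4.15
[ 49.8 262.1] 364.2 -320.7 44.3 14.3 4.09
[219.6 207.2] 450.9 -288.7 16.1 6.1 45.74
[247.7 192.1] 464.2 -279.9 9.1 6.4 95.58
[370.8 107.2] 532.0 -231.4 230.9 116.7 142.85
```

View pics/w2.png

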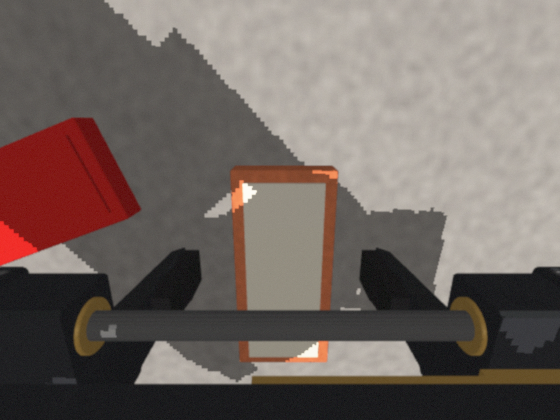

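The tile lies between the open fingertips, which are at (200,255) and (360,255). The tile is about 2 mm to the right of their middle, so I'll correct that and close.

>>> apply_moves(rows=[[[0.02,0.07,0],[0,0,0],88],[[0,0,0],[0,0,0],60],[[0,0,0],[0,0,0],60],[[0,0,0],[0,0,0],60],[[0,0,0],[0,0,0],45]])

```text
time_s: 4.05
position: [0.4843, -0.3225, 0.0053]
tool_rot: [0.682, 0.732, -0.0, 0.0]
wrist_force: [0.3, -1.0, -0.2]
gripper_width: 0.0633
grasp_force: 0.0
```

>>> apply_moves(rows=[[[0,0,0],[0,0,0],40],[[0,0,0],[0,0,0],40],[[0,0,0],[0,0,0],40],[[0,0,0],[0,0,0],40],[[0,0,0],[0,0,0],40]])

```text
time_s: 4.47
position: [0.484, -0.3224, 0.0049]
tool_rot: [0.682, 0.732, -0.0, -0.0]
wrist_force: [-1.9, -0.1, 3.9]
gripper_width: 0.0498
grasp_force: 30.0
```

>>> apply_moves(rows=[[[0,0,-0.4],[0,0,0],40],[[0,0,-0.6],[0,0,0],40],[[0,0,-0.7],[0,0,0],40],[[0,0,-0.7],[0,0,0],40],[[0,0,-0.6],[0,0,0],40]])

```text
time_s: 4.88
position: [0.4842, -0.3223, 0.0956]
tool_rot: [0.682, 0.732, 0.0, 0.0]
wrist_force: [1.0, -0.3, -2.3]
gripper_width: 0.0498
grasp_force: 30.0
```

>>> apply_moves(rows=[[[0,0,0],[0,0,-0.52],40],[[0,0,0],[0,0,-0.52],40],[[0,0,0],[0,0,-0.52],40],[[0,0,0],[0,0,-0.52],40],[[0,0,0],[0,0,-0.52],40]])

```text
time_s: 5.3
position: [0.4841, -0.3222, 0.0943]
tool_rot: [0.593, 0.805, 0.0, -0.0]
wrist_force: [0.0, -0.1, -1.9]
gripper_width: 0.0496
grasp_force: 30.0
```

```bash
python3 - <<'E'
from h import *; from bench import r
s,d=look(r,"w3"); togo(s,.578,.077,.095,17.1)
E
```

```text
5.3 [ 0.4841 -0.3222  0.0943] yaw tool y (np.float64(17.2), array([-4.e-04,  7.e-04, -1.e+00])) 0.04961206764572493 29.99910145998001 [ 0.  -0.1 -1.9]
[292.2 362.9] 536.8 -451.8 144.1 38.6 17.2
[296.8 350.2] 535.0 -439.3 36.4 15.9 17.2
[491.6 283.9] 677.5 -323.9 74.9 16.8 166.8
[257.4 191.4] 464.2 -307.1 33.5 18.5 18.32
[223.9 163.5] 431.0 -295.9 69.0 17.7 46.13
[ 68.6 171.9] 305.4 -356.0 229.6 149.4 130.0
[399.6 125.6] 568.4 -226.4 320.2 181.8 140.89
togo [11.785  6.926 -0.016] turn 0.02
```

View pics/w3.png

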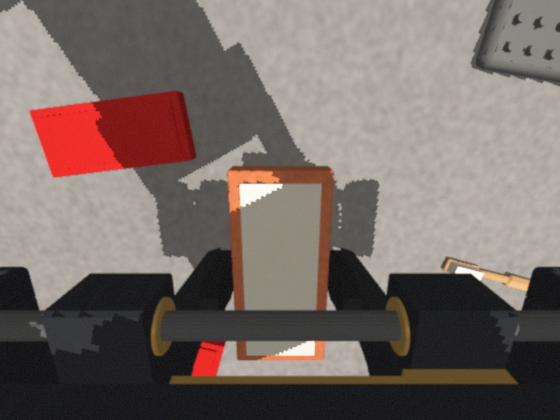

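The tile is held level by its sides and both rim edges stay visible. Next I carry it to a standoff short of the row.

>>> apply_moves(rows=[[[0.78,0.46,0],[0,0,0],40],[[0.78,0.46,0],[0,0,0],40],[[0.78,0.46,0],[0,0,0],40],[[0.78,0.46,0],[0,0,0],40],[[0.78,0.46,0],[0,0,0],40]])

```text
time_s: 5.77
position: [0.5158, -0.1889, 0.0944]
tool_rot: [0.595, 0.804, 0.0, -0.0]
wrist_force: [0.4, -0.4, -2.9]
gripper_width: 0.0496
grasp_force: 30.0
```

>>> apply_moves(rows=[[[0.78,0.46,0],[0,0,0],40],[[0.78,0.46,0],[0,0,0],40],[[0.78,0.46,0],[0,0,0],40],[[0.78,0.46,0],[0,0,0],40],[[0.78,0.46,0],[0,0,0],40]])

```text
time_s: 6.18
position: [0.5474, -0.0567, 0.0944]
tool_rot: [0.595, 0.804, 0.0, -0.0]
wrist_force: [-0.0, -0.2, -2.4]
gripper_width: 0.0495
grasp_force: 30.0
```

>>> apply_moves(rows=[[[0.78,0.46,0],[0,0,0],40],[[0.78,0.46,0],[0,0,0],40],[[0.78,0.46,0],[0,0,0],40],[[0.78,0.46,0],[0,0,0],40],[[0.78,0.46,0],[0,0,0],40]])

```text
time_s: 6.6
position: [0.579, 0.0754, 0.0944]
tool_rot: [0.595, 0.804, -0.0, -0.0]
wrist_force: [0.1, -1.8, -2.6]
gripper_width: 0.0499
grasp_force: 30.0
```

>>> apply_moves(rows=[[[0,0,0],[0,0,0],40],[[0,0,0],[0,0,0],40]])

```text
time_s: 6.77
position: [0.5788, 0.075, 0.0943]
tool_rot: [0.594, 0.805, -0.0, -0.0]
wrist_force: [0.3, -0.7, -2.2]
gripper_width: 0.0496
grasp_force: 30.0
```

```bash
python3 - <<'E'
from h import *; from bench import r
import pickle
s,d=look(r,"w4"); togo(s,.5605,.1343,.095,17.1)
pickle.dump((s,d),open("d4.pkl","wb"))
print(project(d,[[.5443,.1869,.017]],s))
E
```

```text
6.7667 [0.5788 0.075  0.0943] yaw tool y (np.float64(17.16), array([-6.e-04,  0.e+00, -1.e+00])) 0.0496031695081847 29.99936878681183 [ 0.3 -0.7 -2.2]
[327.  362.6] 662.0 -44.6 79.8 37.4 17.18
[238.7 363.5] 584.7 -68.5 89.7 37.4 17.18
[336.1 224.2] 623.9 84.3 17.2 4.4 106.85
[ 82.9 256.4] 441.7 -23.0 156.3 89.6 179.21
[197.8 219.3] 516.6 54.6 27.3 7.6 106.01
[201.8 173.2] 512.4 90.7 26.4 24.3 0.16
[277.7  23.7] 537.5 205.3 38.6 28.0 17.13
[71.4 20. ] 404.0 166.0 44.4 22.1 61.05
[280.1 105.4] 580.4 154.0 440.8 221.1 3.56
togo [ 2.067e+00 -1.000e-03 -2.300e-02] turn 0.012
[[279.1859317   57.19207312]]
```

View pics/w4.png

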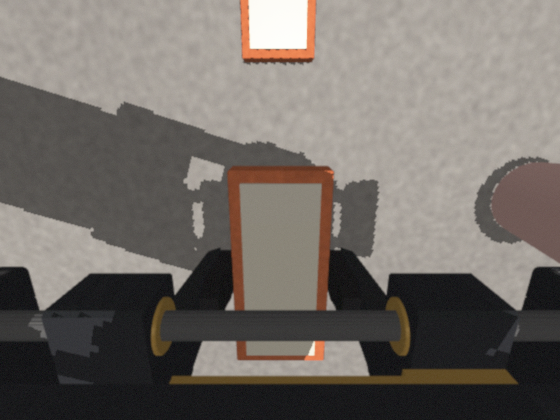

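The row's free end is in view at about (279,57), and the held tile's leading edge is at about (280,172). I'll measure both in tool axes.

```bash
python3 - <<'E'
from h import *; import pickle
s,d=pickle.load(open("d4.pkl","rb")); im=d["color"]
M=R.from_quat(s["tool_rot"]).as_matrix()
def tool(px,z): return (toplane(d,px,z,s)-s["position"])@M*1000
lift=s["position"][2]-.0049
row=rim(im,225,330,0,75)
ys,xs=np.nonzero(row)
# lateral sides at mid rows, front edge at mid columns (top rim z=.015)
L=[[xs[ys==y].min()-.5,y] for y in range(5,50)]; Rr=[[xs[ys==y].max()+.5,y] for y in range(5,50)]
F=[[x,ys[xs==x].max()+.5] for x in range(252,308)]
for n,p in(("L",L),("R",Rr),("F",F)):
    q=tool(p,.015)
    k=1 if n!="F" else 0
    print(n,np.median(q[:,k]).round(2),"slope deg",np.degrees(np.arctan(np.polyfit(q[:,1-k],q[:,k],1)[0])).round(2))
# is lower front face visible? bottom edge alternative
print("F at z=0",np.median(tool(F,0)[:,0]).round(2))
for c in (265,280,295): print(c,im[44:66,c].tolist()[::2])
t=rim(im,222,340,155,230); ys,xs=np.nonzero(t)
T=[[x,ys[xs==x].min()-.5] for x in range(236,326)]
q=tool(T,.015+lift); print("tile top far edge x",np.median(q[:,0]).round(2),"slope",np.degrees(np.arctan(np.polyfit(q[:,1],q[:,0],1)[0])).round(2), "bottom-edge hyp",np.median(tool(T,lift)[:,0]).round(2))
L=[[xs[ys==y].min()-.5,y] for y in range(185,225)]; Rr=[[xs[ys==y].max()+.5,y] for y in range(185,225)]
for p in(L,Rr):
    for z in(0,.015):
        q=tool(p,z+lift); print("side",z,np.median(q[:,1]).round(2),"slope",np.degrees(np.arctan(np.polyfit(q[:,0],q[:,1],1)[0])).round(2))
E
```

```text
L -25.68 slope deg -0.01
R 23.95 slope deg -0.05
F 114.7 slope deg -0.02
F at z=0 117.2
265 [[250, 254, 254], [250, 253, 254], [211, 226, 231], [77, 121, 220], [83, 131, 233], [85, 133, 234], [84, 134, 234], [55, 88, 162], [32, 50, 89], [62, 68, 86], [132, 139, 143]]
280 [[251, 254, 254], [251, 254, 254], [215, 230, 239], [83, 131, 232], [87, 137, 237], [86, 137, 237], [84, 133, 233], [36, 63, 117], [33, 51, 90], [75, 82, 98], [153, 162, 166]]
295 [[251, 254, 253], [251, 254, 254], [215, 228, 232], [83, 129, 228], [87, 137, 238], [84, 133, 234], [82, 130, 233], [53, 86, 161], [33, 52, 90], [94, 101, 115], [138, 144, 149]]
tile top far edge x 56.18 slope -0.42 bottom-edge hyp 53.89
side 0 -26.95 slope -0.35
side 0.015 -24.22 slope -0.35
side 0 28.18 slope 0.33
side 0.015 25.46 slope 0.33
```

>>> apply_moves(rows=[[[0.35,-0.05,0],[0,0,0],40],[[0.4,0,0.1],[0,0,0],40],[[0.4,0,0.2],[0,0,0],40],[[0.4,0,0.3],[0,0,0],40],[[0.35,0,0.4],[0,0,0],40]])

```text
time_s: 7.23
position: [0.5603, 0.1293, 0.0643]
tool_rot: [0.594, 0.804, 0.0, 0.0]
wrist_force: [1.1, 0.4, -2.3]
gripper_width: 0.0497
grasp_force: 30.0
```

>>> apply_moves(rows=[[[0,0,0.5],[0,0,0],40],[[0,0,0.5],[0,0,0],40],[[0,0,0.4],[0,0,0],40],[[0,0,0.2],[0,0,0],40],[[0,0,0.1],[0,0,0],40]])

```text
time_s: 7.65
position: [0.56, 0.1285, 0.0124]
tool_rot: [0.594, 0.804, -0.001, -0.001]
wrist_force: [-0.2, -0.2, -2.2]
gripper_width: 0.0497
grasp_force: 30.0
```

>>> apply_moves(rows=[[[0,0,0.1],[0,0,0],40],[[0,0,0.1],[0,0,0],40],[[0,0,0],[0,0,0],40],[[0,0,0],[0,0,0],40],[[0,0,0],[0,0,0],40]])

```text
time_s: 8.07
position: [0.561, 0.128, 0.0082]
tool_rot: [0.594, 0.804, 0.0, 0.0]
wrist_force: [0.0, 0.8, -2.1]
gripper_width: 0.0498
grasp_force: 30.0
```

```bash
python3 - <<'E'
from h import *; from bench import r
s=r.read_state(); d=r.get_image("wrist"); print(s["position"],tilt(s)); togo(s,.5605,.1343,.0049,17.1)
cv2.imwrite("pics/w5.png",d["color"])
E
```

```text
[0.56103271 0.12796922 0.00816371] (np.float64(17.07), array([ 8.e-04,  0.e+00, -1.e+00]))
togo [0.207 0.045 0.109] turn -0.006
```

View pics/w5.png

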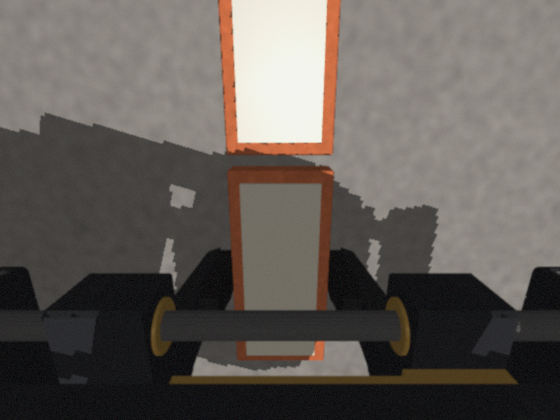

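The tile is in line with the row: both ends are centred near column 280. A gap of about 6 mm remains between rows 155 and 168. I lower it a little and creep forward until it touches.

>>> apply_moves(rows=[[[0,0,0.06],[0,0,0],40],[[0.06,0,0],[0,0,0],40],[[0.06,0,0],[0,0,0],40],[[0.03,0,0],[0,0,0],40],[[0,0,0],[0,0,0],40]])

```text
time_s: 8.53
position: [0.5594, 0.1325, 0.0059]
tool_rot: [0.594, 0.804, -0.0, -0.0]
wrist_force: [-0.2, -0.6, -2.0]
gripper_width: 0.0495
grasp_force: 30.0
```

>>> apply_moves(rows=[[[0.03,0,0],[0,0,0],40],[[0,0,0],[0,0,0],40],[[0,0,0],[0,0,0],40]])

```text
time_s: 8.78
position: [0.5592, 0.1332, 0.0059]
tool_rot: [0.594, 0.804, 0.0, -0.0]
wrist_force: [1.1, -0.3, -2.7]
gripper_width: 0.0492
grasp_force: 30.0
```

>>> apply_moves(rows=[[[0.03,0,0],[0,0,0],40],[[0,0,0],[0,0,0],40],[[0,0,0],[0,0,0],40]])

```text
time_s: 9.03
position: [0.5589, 0.134, 0.0059]
tool_rot: [0.594, 0.804, -0.0, -0.0]
wrist_force: [-0.5, 0.0, -2.5]
gripper_width: 0.0496
grasp_force: 30.0
```

No contact yet, so I keep creeping.

>>> apply_moves(rows=[[[0.03,0,0],[0,0,0],40],[[0,0,0],[0,0,0],40],[[0,0,0],[0,0,0],40]])

```text
time_s: 9.28
position: [0.559, 0.1343, 0.006]
tool_rot: [0.594, 0.804, -0.0, 0.0]
wrist_force: [-0.3, -5.2, -1.4]
gripper_width: 0.0497
grasp_force: 30.0
```

>>> apply_moves(rows=[[[0.03,0,0],[0,0,0],40],[[0,0,0],[0,0,0],40],[[0,0,0],[0,0,0],40]])

```text
time_s: 9.53
position: [0.559, 0.1343, 0.0061]
tool_rot: [0.594, 0.804, -0.001, 0.001]
wrist_force: [1.4, -9.8, -2.8]
gripper_width: 0.0495
grasp_force: 30.0
```

It touched the row: the force along the row rises to about 10 N with no further travel. I ease the push, seat it on the counter and look before letting go.

>>> apply_moves(rows=[[[-0.02,0,0.02],[0,0,0],40],[[0,0,0.02],[0,0,0],40],[[0,0,0.02],[0,0,0],40],[[0,0,0],[0,0,0],40],[[0,0,0],[0,0,0],40]])

```text
time_s: 9.95
position: [0.5592, 0.1343, 0.0049]
tool_rot: [0.594, 0.804, -0.0, 0.001]
wrist_force: [-0.3, -7.0, 4.6]
gripper_width: 0.0494
grasp_force: 30.0
```

```bash
python3 - <<'E'
from h import *; from bench import r
s=r.read_state(); d=r.get_image("wrist"); print(s["position"],tilt(s),s["wrist_force"])
cv2.imwrite("pics/w6.png",cv2.resize(d["color"][60:380,180:380],None,fx=1.8,fy=1.8))
E
```

```text
[0.55916962 0.13433508 0.00493992] (np.float64(17.08), array([ 0.0014, -0.0012, -1.    ])) [-0.32586786 -6.96270973  4.62879635]
```

View pics/w6.png

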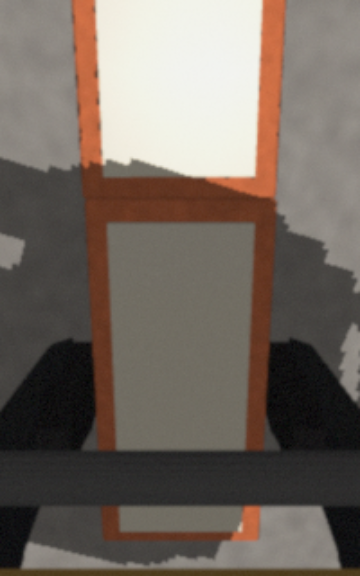

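The end is butted at crop row 197 with no gap, the sides line up within 1 mm, and the counter carries the tile. I let go and rise.

>>> apply_moves(rows=[[[0,0,0],[0,0,0],56],[[0,0,0],[0,0,0],70],[[0,0,0],[0,0,0],82],[[0,0,0],[0,0,0],82],[[0,0,0],[0,0,0],82]])

```text
time_s: 10.42
position: [0.5586, 0.1353, 0.0041]
tool_rot: [0.594, 0.804, 0.0, -0.0]
wrist_force: [-0.2, -0.1, -0.5]
gripper_width: 0.0808
grasp_force: 0.0
```

>>> apply_moves(rows=[[[0,0,0],[0,0,0],82],[[0,0,-0.3],[0,0,0],82],[[0,0,-0.6],[0,0,0],82],[[0,0,-0.8],[0,0,0],82],[[0,0,-0.8],[0,0,0],82]])

```text
time_s: 10.83
position: [0.5584, 0.1352, 0.0804]
tool_rot: [0.594, 0.804, -0.0, -0.0]
wrist_force: [0.6, 0.6, -0.3]
gripper_width: 0.0818
grasp_force: 0.0
```

>>> apply_moves(rows=[[[0,0,-0.8],[0,0,0],82],[[0,0,-0.8],[0,0,0],82],[[0,0,-0.8],[0,0,0],82],[[0,0,0],[0,0,0],82],[[0,0,0],[0,0,0],82]])

```text
time_s: 11.25
position: [0.5589, 0.1352, 0.1526]
tool_rot: [0.594, 0.804, 0.001, 0.001]
wrist_force: [0.9, -0.8, 0.1]
gripper_width: 0.0819
grasp_force: 0.0
```

```bash
python3 - <<'E'
from h import *; from bench import r
s=r.read_state(); d=r.get_image("wrist"); print(s["time_s"],s["position"],s["gripper_width"])
for o in rect(d,rim(d["color"],200,360,0,300),.015,s): print(*o)
cv2.imwrite("pics/w7.png",d["color"])
E
```

```text
11.25 [0.55892064 0.1352017  0.15264137] 0.08192944724297936
[279.2 122.1] 542.4 190.1 226.1 49.9 107.29
```

View pics/w7.png

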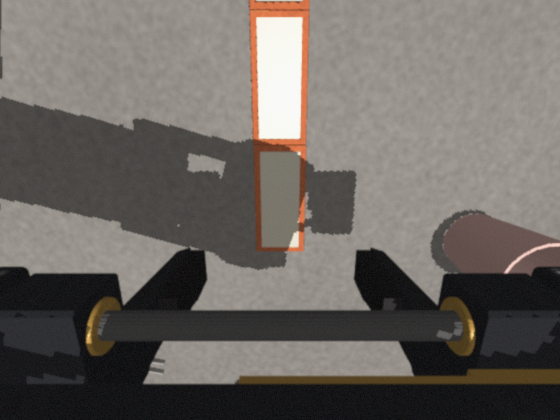

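The tile lies flat against the row: the joint is at about (279,143) with no gap and the sides are continuous. The gripper is well clear.

```bash
python3 -c "
from bench import r
print(r.hand_in())"
```

```text
the job is handed in; nothing more can be done
None
```

I set the loose tile down flat, butted against the row's free end and in line with it, let go, and handed the job in at about 11 s; `hand_in()` returned no verdict.

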